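# Push the long pin home in the guide block

### The job

Pick the long steel pin out from the two shorter ones on the bench, lay it in the two cradles of the guide block and start one end a little way into the bore. Then let go, move back to the pin's outer end and push it fully home, until it stops against the bottom of the bore; leave the two short pins alone.

Things in the scene. Friction and masses are not known exactly. Their poses are not given: they have to be found in the camera images.
- long_pin: The long pin: a plain round bright steel bar, 20 mm in diameter and 150 mm long, 0.2 to 0.4 kg, both ends alike, lying on the bench. It is the only one of the three pins there that is longer than 100 mm. Origin in its middle on its axis (10 mm above the bench when lying); its y axis runs along the pin, and it may roll about that axis.
- guide_block: Fixed steel block (50 wide, 150 long, 60 high, top 70 above the bench) on a grey base plate 50 x 300 x 10. One level blind bore, 24 mm diameter, 138 mm deep, 4 mm chamfer at the mouth; two V cradles in front of the mouth. Origin on the bench under the middle of the mouth; +y is the direction in which the pin goes in (cradles at -y), z up.
- bore_mouth (a point): Centre of the bore's mouth, on the bore's axis, 40 mm above the bench; axes as the guide block's. A pin that is fully home has its middle 63 mm beyond this point along +y and stands 12 mm out of the block.
- cradles (a point): Point midway between the two V cradles, on the axis of a pin lying in them, which is the bore's axis (40 mm above the bench); 58 mm before the mouth. The cradles stand 4 to 20 and 96 to 106 mm before the mouth, with only the base plate between them; they are 34 mm wide, their tops 4 mm lower than the pin's axis.
- core_pin: Bystander: a short light steel pin, 15 mm in diameter and 75 mm long, lying on the bench; origin under its middle, y along it. To be left alone.
- silver_rod: Bystander: a short dull grey pin, 13 mm in diameter and 85 mm long, lying on the bench; origin under its middle, y along it. To be left alone.
Not all that is in view belongs to the job. Several things have the shape of the long_pin; the one meant has the colours described above.

How it is judged (in metres and radians):
On the way:
1. the long pin is started in the bore: in line with it, one end 15 to 110 mm deep (x of long_pin in the frame of bore_mouth between -0.01 and 0.01 m and z of long_pin in the frame of bore_mouth between -0.01 and 0.01 m and angle between the y axis of long_pin and the y axis of guide_block, either way round below 0.15 rad and y of long_pin in the frame of bore_mouth between -0.06 and 0.035 m), for 0.1 s.
At the end, for the whole second after the job is handed in: The long pin lies in the bore of the guide block, in line with it (within 10 mm and about 8 degrees), pushed home to within 10 mm of the bottom of the bore (its middle at least 53 mm beyond the mouth), released and at rest (x of long_pin in the frame of bore_mouth between -0.01 and 0.01 m and z of long_pin in the frame of bore_mouth between -0.01 and 0.01 m and angle between the y axis of long_pin and the y axis of guide_block, either way round below 0.15 rad and y of long_pin in the frame of bore_mouth above 0.053 m and linear speed of long_pin below 0.02 m/s); the robot touches nothing.
It fails at once if a short pin is moved by more than 30 mm (distance of any of core_pin, silver_rod from where it was at the start of the episode above 0.03 m).
It also fails if it takes over 45 s, if anything falls off the work surface, if the arm or the gripper's body presses on something with over 40 N, if the wrist force passes 120 N, or if a joint passes its speed limit or range.

### The arm

A 7-joint arm with a two-finger parallel gripper is mounted at the origin on a cart in front of the work surface, level with it; the furniture and walls round the work are solid. World frame = base frame: x ahead of the robot, y to its left, z up, the work surface at z = 0. Lengths are in m, angles in degrees, forces in N, time in s.
With the tool pointing down it reaches from about 0.425 to 0.875 m from the base axis. Payload 4.7 kg.
Tool frame: the origin (TCP) lies midway between the tips of the shut fingers; the grasp point (between the pads) lies 19 mm behind it; z points along the fingers, y is the line along which they close (so a half turn about z gives the same grasp; the last joint's range is limited). The gripper opens to 87 mm and grips with 3 to 60 N. Pads are 19 mm wide; open, the fingers measure 117 mm over their backs; the gripper's body (75 mm by 190 mm) begins 51 mm behind the grasp point.
Start: joints at [68.36, 18.392, -4.016, 83.108, 1.295, 78.541, -3.26], TCP at [0.248, -0.601, 0.2] pointing down, gripper open.
Joint ranges: [-163.93, 163.93], [-17.29, 119.83], [-79.2, 71.16], [3.27, 140.29], [-89.18, 269.18], [5.43, 117.66], [-154.24, 154.24]. Speed limits (degrees/s): [147.25, 147.25, 180, 180, 180, 180, 180].

### API

Orientations are given as [roll, pitch, yaw] about the fixed x, y, z axes, in that order (R = Rz(yaw) Ry(pitch) Rx(roll)).
In Python, from cell import env gives the robot as it stands.
- The arm moves only by the tool step_arm, never from a script. Its argument "moves" is a list of rows, each an object with "dp": the shift along the tool's x, y, z in mm, a list of three; "dr": the turn, a rotation vector about the tool's x, y, z in rad, a list of three; "fingers": the closure, from 0 (fully open) to 1 (shut). In form: [{"dp": [dx, dy, dz], "dr": [ax, ay, az], "fingers": fingers}, ...]. A call has exactly 5 rows; each row shifts and turns the commanded pose from where the row before left it, along the tool's axes as they then stand; what a row does not reach is not made up. A row lasts 1/8 s, in which the tool goes at most 62.5 mm and 10.7 degrees, less where a joint would pass 70% of its speed; a pose out of reach is approached as far as the arm can. A call with a gripper value outside its range is refused whole. The fingers move at their own pace and stop on an object; "squeeze" is the grip in N (left out, the last holds). Time passes only in rows, so rows that do not move let the fingers close, or fill a call up. It gives the time, the measured TCP pose, the force, the opening and the grip force at its end, in the units of the state.
- env.get_obs(): the state, without advancing time (a new reading comes with each control period).
- env.read_camera(name): name is "scene" or "top" or "wrist"; returns the picture (420x560x3 uint8, red, green, blue); there is no depth.
- env.camera_model(name): a dict with "fx", "fy", "cx", "cy" (pixels), "k1" (the pictures are not rectified: a ray, as slopes to the right and down, at radius r is drawn at 1 + k1 r^2 times it, then the intrinsics apply), "R" (3x3) and "t" (3): a world point X has camera coordinates R X + t. Camera axes: x right, y down, z forward; pixel columns grow to the right and rows downward; lengths in m; the calibration is good to about 2 mm. A picture is of the moment at which its call begins: read the wrist's pose just before it. camera_model takes no time and is no camera call; for the wrist camera it gives the pose at the moment of the call.
- env.sign_off(): hands the job in; it is judged then, once.
The state is a dict: "time_s": time; "qpos": joint angles; "joint_velocities": joint speeds; "effort": joint torques, N m; "tool_pos": TCP position; "tool_rot": TCP orientation; "force": force on the tool from outside, world axes, zero at the start; "wrist_torque": the same for the moment, N m; "grip_width": finger opening in m; "grasp_force": force on a finger pad.
Only numpy, scipy, OpenCV 4.12 (cv2) and the standard library are available. Lean on these libraries where they do the work, as an engineer would, in place of code of your own. Each camera call takes 0.05 s, during which the arm holds its last target. There are 200 camera calls.

## Working session

There is one attempt and no reset: what is moved stays moved. The work goes in short steps, Python scripts to look and compute and a tool call to move; the robot and the scene stay as the last step left them, time stands still between calls to the robot, and variables do not carry over. Pictures are saved under pics/ and viewed, at most 10 in all, crops included, and the job is handed in when it is done.

Besides the shell and the picture viewer there is one more tool, called as a command line: name --argument value ..., lists and objects as JSON in quotes. step_arm: Moves the arm, as the interface text tells. Its arguments: {"type":"object","properties":{"moves":{"type":"array","items":{"type":"object","properties":{"dp":{"type":"array","items":{"type":"number"}},"dr":{"type":"array","items":{"type":"number"}},"fingers":{"type":"number"}}}},"squeeze":{"type":"number"}},"required":["moves"]}

```bash
mkdir -p pics
python3 - <<'E'
from cell import env
import cv2,numpy as np
for n in("top","scene"):
    im=env.read_camera(n);cv2.imwrite(f"pics/{n}0.png",im[:,:,::-1])
    m=env.camera_model(n);print(n,{k:np.round(v,4).tolist() for k,v in m.items()})
o=env.get_obs();print(o)
E
```

```text
top {'fx': 469.6208, 'fy': 469.6208, 'cx': 282.9418, 'cy': 210.8103, 'k1': -0.151, 'R': [[0.0045, -1.0, -0.0047], [-0.9963, -0.0041, -0.0857], [0.0857, 0.0051, -0.9963]], 't': [-0.1244, 0.5953, 0.8607]}
scene {'fx': 434.9912, 'fy': 434.9912, 'cx': 280.7565, 'cy': 216.7267, 'k1': -0.0079, 'R': [[0.5631, -0.8264, -0.0062], [-0.4558, -0.3043, -0.8364], [0.6893, 0.4738, -0.548]], 't': [-0.4166, 0.2563, 0.5664]}
{'time_s': 0.1, 'qpos': array([68.36088115, 18.43483807, -4.01498288, 83.16779561,  1.29388389,
       78.54068557, -3.26052497]), 'joint_velocities': array([-0.06543709, -0.10055485, -0.03142723, -0.21695072,  0.0176745 ,
        0.03592537,  0.05571769]), 'effort': array([-9.35311255e-04, -4.92572236e+01, -4.06119442e-01, -3.13399172e+01,
       -6.41707680e-02,  3.95422813e-02,  9.05928755e-05]), 'tool_pos': array([ 0.24793882, -0.60027869,  0.19897156]), 'tool_rot': array([-1.79901848e+02,  4.52794717e-03,  2.24474465e+01]), 'force': array([-0.30880296, -0.24275676, -0.66871683]), 'wrist_torque': array([-0.00462769, -0.03902138,  0.07058279]), 'grasp_force': 0.0, 'grip_width': 0.0869604508791604}
```

View pics/top0.png

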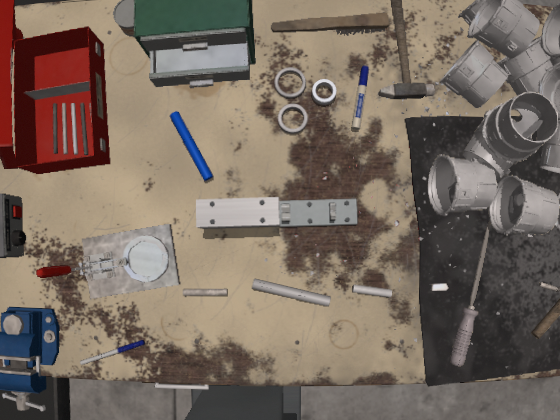

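View pics/scene0.png

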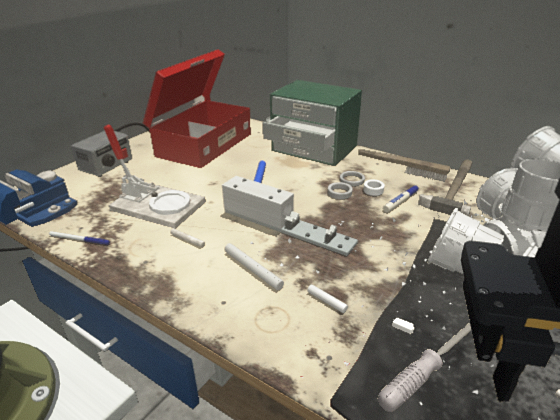

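The top view shows the long pin from (254,285) to (329,299). The short pins are at (205,292) and (372,291). The block spans x 196–279, with its mouth at about (279,212) and the cradles to the right at (286,212) and (333,212). So the bore's +y runs left in the image, about world +y.

```bash
cat > h.py <<'E'
import cv2,numpy as np
from cell import env
def K(m): return np.array([[m["fx"],0,m["cx"]],[0,m["fy"],m["cy"]],[0,0,1]]),np.array([m["k1"],0,0,0,0.])
def back(m,uv,z):
    k,d=K(m);R=np.array(m["R"]);t=np.array(m["t"])
    p=cv2.undistortPoints(np.float64(uv).reshape(-1,1,2),k,d).reshape(-1,2)
    r=np.c_[p,np.ones(len(p))]@R;c=-R.T@t
    return c+r*((z-c[2])/r[:,2])[:,None]
def proj(m,X):
    k,d=K(m);R=np.array(m["R"]);t=np.array(m["t"])
    return cv2.projectPoints(np.float64(X).reshape(-1,1,3),cv2.Rodrigues(R)[0],t,k,d)[0].reshape(-1,2)
E
python3 - <<'E'
from h import *
m=env.camera_model("top")
f=lambda n,uv,z:print(n,np.round(back(m,uv,z),4).tolist())
f("pin",[(254,285),(329,299)],.01)
f("blocktop corners",[(196,200),(279,197),(279,225),(196,228)],.07)
f("plate end corners",[(357,198),(357,224)],.01)
f("shorts",[(183,292),(227,293),(353,289),(391,294)],.007)
im=cv2.imread("pics/top0.png")
a=cv2.resize(im[190:310,185:400],None,fx=3.7,fy=3.7,interpolation=cv2.INTER_CUBIC);cv2.imwrite("pics/c.png",a)
E
```

```text
pin [[0.4553, -0.0674, 0.01], [0.4293, -0.2101, 0.01]]
blocktop corners [[0.6109, 0.035, 0.07], [0.6168, -0.1149, 0.07], [0.5665, -0.1151, 0.07], [0.5603, 0.034, 0.07]]
plate end corners [[0.6225, -0.2646, 0.01], [0.5723, -0.2641, 0.01]]
shorts [[0.44, 0.0696, 0.007], [0.4393, -0.0156, 0.007], [0.4479, -0.2564, 0.007], [0.438, -0.3299, 0.007]]
```

View pics/c.png

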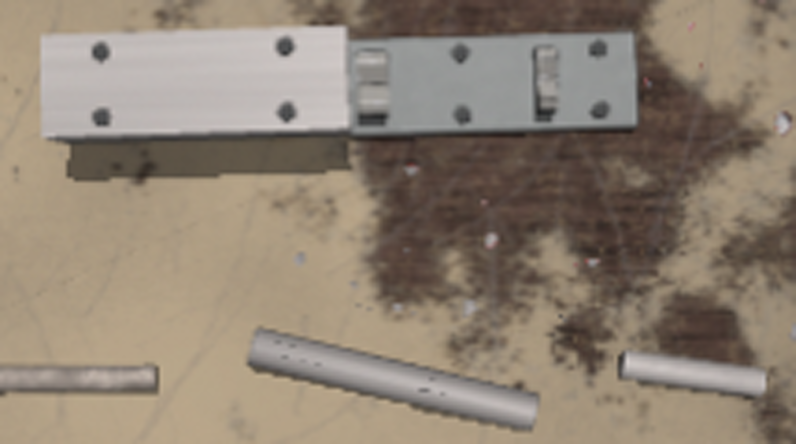

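The crop gives pin end-centres at crop (253,347) and (533,412). The block-top corners are (41,36), (346,27), (350,130) and (42,138), and the plate end is (635,31)–(637,129).

```bash
cat >> h.py <<'E'
from scipy.spatial.transform import Rotation as Ro
def state(): 
    o=env.get_obs();return o,np.array(o["tool_pos"]),Ro.from_euler("xyz",o["tool_rot"],degrees=True)
def plan(pos,yaw,n,pitch=0):
    "rows (dp in mm, tool axes before the row's turn) to a downward pose"
    o,p,R=state();T=Ro.from_euler("xyz",[180,pitch,yaw],degrees=True)
    w=(R.inv()*T).as_rotvec()/n;d=(np.array(pos)-p)/n;C=R
    for i in range(n):
        print((np.round(C.inv().apply(d)*1000,1)).tolist(),np.round(w,3).tolist());C=C*Ro.from_rotvec(w)
E
python3 - <<'E'
from h import *
m=env.camera_model("top")
c=lambda l:(np.array(l)+.5)/3.7-.5+np.array([185,190])
e=back(m,c([(253,347),(533,412)]),.01);print("pin",e.round(4).tolist(),np.linalg.norm(e[0]-e[1]))
mid=e.mean(0);d=e[0]-e[1];yaw=np.degrees(np.arctan2(d[1],d[0]));print(mid,yaw)
b=back(m,c([(41,36),(346,27),(350,130),(42,138)]),.07);print("blk",b.round(4).tolist())
q=back(m,c([(635,31),(637,129)]),.01);print("plate",q.round(4).tolist())
mo=(b[1]+b[2])/2; ends=[(b[0]+b[3])/2,q.mean(0)];dd=ends[0]-ends[1];print("mouth",mo,"dir",np.degrees(np.arctan2(dd[1],dd[0])), "len",np.hypot(*dd[:2]))
plan([mid[0],mid[1],.15],yaw,10)
E
```

```text
pin [[0.4582, -0.0655, 0.01], [0.4255, -0.2095, 0.01]] 0.14771437548791308
[ 0.4418651 -0.1374718  0.01     ] 77.18573051181515
blk [[0.6121, 0.0356, 0.07], [0.617, -0.1134, 0.07], [0.5669, -0.1156, 0.07], [0.5623, 0.0341, 0.07]]
plate [[0.6225, -0.2631, 0.01], [0.5713, -0.2637, 0.01]]
mouth [ 0.59193549 -0.11445463  0.07      ] dir 91.87281006801075 len 0.29839395776611927
[35.6, -35.4, 5.0] [-0.0, -0.0, -0.096]
[38.8, -31.8, 4.9] [-0.0, -0.0, -0.096]
[41.7, -28.0, 4.9] [-0.0, -0.0, -0.096]
[44.1, -23.9, 4.9] [-0.0, -0.0, -0.096]
[46.2, -19.5, 4.9] [-0.0, -0.0, -0.096]
[47.9, -15.0, 4.9] [-0.0, -0.0, -0.096]
[49.1, -10.4, 4.9] [-0.0, -0.0, -0.096]
[49.9, -5.7, 4.9] [-0.0, -0.0, -0.096]
[50.2, -0.9, 4.9] [-0.0, -0.0, -0.096]
[50.0, 3.9, 4.9] [-0.0, -0.0, -0.096]
```

step_arm --moves '[{"dp":[35.6,-35.4,5],"dr":[0,0,-0.096],"fingers":0},{"dp":[38.8,-31.8,5],"dr":[0,0,-0.096],"fingers":0},{"dp":[41.7,-28,5],"dr":[0,0,-0.096],"fingers":0},{"dp":[44.1,-23.9,5],"dr":[0,0,-0.096],"fingers":0},{"dp":[46.2,-19.5,5],"dr":[0,0,-0.096],"fingers":0}]'

```text
time_s: 0.72
tool_pos: [0.3452, -0.3674, 0.1745]
tool_rot: [-180.0, 0.0, 50.1]
force: [0.8, 0.5, 0.6]
grip_width: 0.0872
grasp_force: 0.0
```

step_arm --moves '[{"dp":[47.9,-15,5],"dr":[0,0,-0.096],"fingers":0},{"dp":[49.1,-10.4,5],"dr":[0,0,-0.096],"fingers":0},{"dp":[49.9,-5.7,5],"dr":[0,0,-0.096],"fingers":0},{"dp":[50.2,-0.9,5],"dr":[0,0,-0.096],"fingers":0},{"dp":[50,3.9,5],"dr":[0,0,-0.096],"fingers":0}]'

```text
time_s: 1.35
tool_pos: [0.4413, -0.136, 0.1496]
tool_rot: [-180.0, 0.0, 77.6]
force: [0.4, 0.2, 0.2]
grip_width: 0.0869
grasp_force: 0.0
```

Run:
```python
from h import *
o,p,R=state();m=env.camera_model("wrist")
im=env.read_camera("wrist");cv2.imwrite("pics/w1.png",im[:,:,::-1])
print(p,o["tool_rot"]);print({k:np.round(v,4).tolist() for k,v in m.items()})
print(proj(m,[[.4582,-.0655,.01],[.4255,-.2095,.01],[.592,-.1145,.07]]))
```

```text
[ 0.44133098 -0.13595244  0.14961302] [-1.79996404e+02  2.11330592e-02  7.76245941e+01]
{'fx': 308.9018, 'fy': 308.9018, 'cx': 279.9396, 'cy': 209.9075, 'k1': -0.0642, 'R': [[0.9771, -0.2129, -0.0004], [-0.2045, -0.9387, 0.2776], [-0.0595, -0.2711, -0.9607]], 't': [-0.4598, -0.0565, 0.3323]}
[[281.7130596  125.5968309 ]
 [280.39229524 258.63869694]
 [445.53369297 151.28932382]]
```

View pics/w1.png

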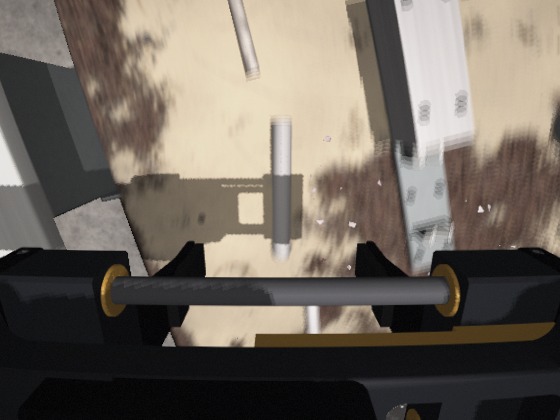

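The wrist view shows the long pin at (282,118)–(281,259), centred between the fingers and aligned with them. I'll descend and grip.

step_arm --moves '[{"dp":[1.5,0,45],"dr":[0,0,0],"fingers":0},{"dp":[0,0,45],"dr":[0,0,0],"fingers":0},{"dp":[0,0,38],"dr":[0,0,0],"fingers":0},{"dp":[0,0,18],"dr":[0,0,0],"fingers":0},{"dp":[0,0,0],"dr":[0,0,0],"fingers":0}]' --squeeze 30

```text
time_s: 2.02
tool_pos: [0.4398, -0.1355, 0.0024]
tool_rot: [-179.8, -0.1, 77.4]
force: [-0.4, 1.2, -0.0]
grip_width: 0.0868
grasp_force: 0.0
```

step_arm --moves '[{"dp":[0,0,0],"dr":[0,0,0],"fingers":1},{"dp":[0,0,0],"dr":[0,0,0],"fingers":1},{"dp":[0,0,0],"dr":[0,0,0],"fingers":1},{"dp":[0,0,0],"dr":[0,0,0],"fingers":1},{"dp":[0,0,0],"dr":[0,0,0],"fingers":1}]'

```text
time_s: 2.65
tool_pos: [0.4416, -0.1361, 0.0041]
tool_rot: [180.0, 0.0, 77.5]
force: [-0.7, -0.2, -0.3]
grip_width: 0.0447
grasp_force: 0.0
```

step_arm --moves '[{"dp":[0,0,0],"dr":[0,0,0],"fingers":1},{"dp":[0,0,-20],"dr":[0,0,0],"fingers":1},{"dp":[0,0,-35],"dr":[0,0,0],"fingers":1},{"dp":[0,0,-35],"dr":[0,0,0],"fingers":1},{"dp":[0,0,-10],"dr":[0,0,0],"fingers":1}]'

```text
time_s: 3.28
tool_pos: [0.443, -0.1365, 0.106]
tool_rot: [179.8, 0.1, 77.5]
force: [0.1, -0.8, -0.8]
grip_width: 0.0018
grasp_force: 0.0
```

The fingers close slowly, so I lifted before they had gripped. I'll look again.

step_arm --moves '[{"dp":[0,0,-40],"dr":[0,0,0],"fingers":0},{"dp":[0,0,0],"dr":[0,0,0],"fingers":0},{"dp":[0,0,0],"dr":[0,0,0],"fingers":0},{"dp":[0,0,0],"dr":[0,0,0],"fingers":0},{"dp":[0,0,0],"dr":[0,0,0],"fingers":0}]'

```text
time_s: 3.9
tool_pos: [0.4409, -0.1358, 0.1429]
tool_rot: [-179.9, -0.0, 77.5]
force: [0.1, 0.1, 0.1]
grip_width: 0.0435
grasp_force: 0.0
```

Run:
```python
from h import *
o,p,R=state();m=env.camera_model("wrist")
im=env.read_camera("wrist");cv2.imwrite("pics/w2.png",im[:,:,::-1])
print(p,o["tool_rot"],o["grip_width"])
print(proj(m,[[.4582,-.0655,.01],[.4255,-.2095,.01],[.592,-.1145,.07]]))
```

```text
[ 0.44087315 -0.13581069  0.1429401 ] [-1.79896628e+02 -2.42453129e-02  7.74553625e+01] 0.04350155116013097
[[282.25737226 125.84467569]
 [281.23263325 261.32342687]
 [450.24904669 151.72832205]]
```

View pics/w2.png

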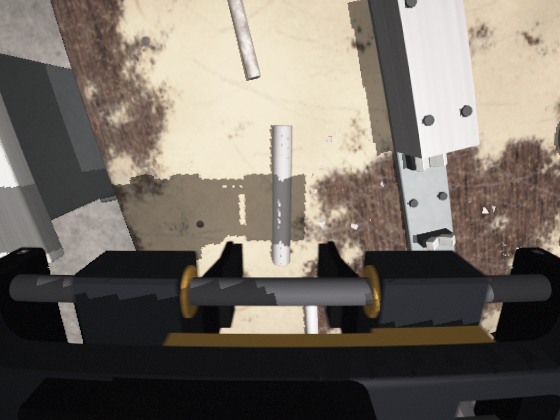

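The pin is undisturbed, at (282,126)–(282,265), and agrees with the projection. I'll descend again and give the fingers enough time to close.

step_arm --moves '[{"dp":[-1,0,40],"dr":[0,0,0],"fingers":0},{"dp":[0,0,40],"dr":[0,0,0],"fingers":0.3},{"dp":[0,0,40],"dr":[0,0,0],"fingers":0.4},{"dp":[0,0,20],"dr":[0,0,0],"fingers":0.4},{"dp":[0,0,0],"dr":[0,0,0],"fingers":1}]'

```text
time_s: 4.58
tool_pos: [0.4396, -0.1362, 0.0023]
tool_rot: [-179.8, -0.1, 77.5]
force: [0.4, -0.3, 0.7]
grip_width: 0.0481
grasp_force: 0.0
```

step_arm --moves '[{"dp":[0,0,0],"dr":[0,0,0],"fingers":1},{"dp":[0,0,0],"dr":[0,0,0],"fingers":1},{"dp":[0,0,0],"dr":[0,0,0],"fingers":1},{"dp":[0,0,0],"dr":[0,0,0],"fingers":1},{"dp":[0,0,0],"dr":[0,0,0],"fingers":1}]'

```text
time_s: 5.2
tool_pos: [0.4414, -0.1371, 0.0041]
tool_rot: [180.0, 0.0, 77.5]
force: [-0.1, -0.1, -0.6]
grip_width: 0.0032
grasp_force: 0.0
```

Run:
```python
from h import *
print(env.get_obs()["grip_width"])
a=env.read_camera("wrist")[:,:,::-1];s=env.read_camera("scene")[:,:,::-1]
s=cv2.resize(s[180:330,150:390],(560,350),interpolation=cv2.INTER_CUBIC)
cv2.imwrite("pics/w3.png",cv2.resize(np.vstack([a[:300],s]),None,fx=.9,fy=.9))
```

```text
0.0032447923711443312
```

View pics/w3.png

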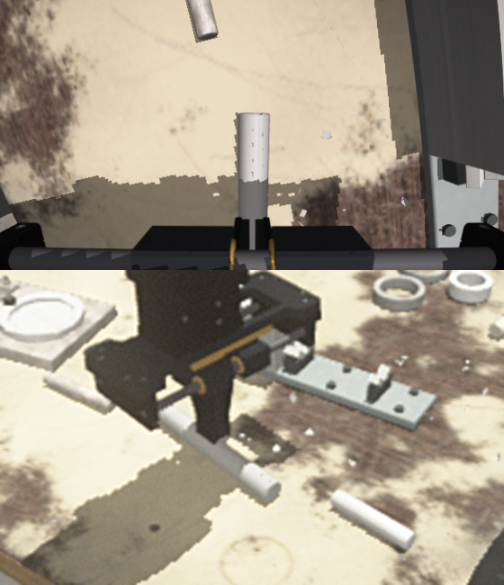

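The wrist part shows the pin running straight under the closed fingers, centred at about x=254. In the scene part the finger tip appears at (215,438) against the pin. I'll check that against the reported pose.

Run:
```python
from h import *
o,p,R=state();print(p,o["grip_width"],o["grasp_force"],o["force"])
for n in("scene","wrist"):
    m=env.camera_model(n);print(n,proj(m,[p,p+[0,0,.02],p+[0,0,.036],[.4582,-.0655,.01],[.4255,-.2095,.01]]).round(1).tolist())
```

```text
[ 0.44128505 -0.13704339  0.00397998] 0.0013106332992107814 0.0 [0.78993665 0.24489208 0.71393151]
scene [[251.0, 267.4], [250.5, 258.9], [250.2, 251.9], [227.0, 247.1], [278.5, 284.6]]
wrist [[280.4, 244.7], [280.4, 257.9], [280.4, 270.6], [282.3, 127.2], [280.6, 345.8]]
```

The scene view puts the tip at z≈0.02, so the fingers shut just above the pin and the real tips sit higher than the reported TCP. I'll open and feel downward gently.

step_arm --moves '[{"dp":[0,0,0],"dr":[0,0,0],"fingers":0.4},{"dp":[0,0,0],"dr":[0,0,0],"fingers":0.4},{"dp":[0,0,0],"dr":[0,0,0],"fingers":0.4},{"dp":[0,0,0],"dr":[0,0,0],"fingers":0.4},{"dp":[0,0,0],"dr":[0,0,0],"fingers":0.4}]'

```text
time_s: 5.92
tool_pos: [0.4413, -0.137, 0.0039]
tool_rot: [180.0, 0.0, 77.5]
force: [-0.8, -0.6, -0.8]
grip_width: 0.0432
grasp_force: 0.0
```

step_arm --moves '[{"dp":[0,0,2],"dr":[0,0,0],"fingers":0.4},{"dp":[0,0,2],"dr":[0,0,0],"fingers":0.4},{"dp":[0,0,0],"dr":[0,0,0],"fingers":0.4},{"dp":[0,0,0],"dr":[0,0,0],"fingers":0.4},{"dp":[0,0,0],"dr":[0,0,0],"fingers":0.4}]'

```text
time_s: 6.55
tool_pos: [0.4413, -0.137, -0.0]
tool_rot: [180.0, 0.0, 77.5]
force: [1.0, -0.8, -0.2]
grip_width: 0.0524
grasp_force: 0.0
```

step_arm --moves '[{"dp":[0,0,2],"dr":[0,0,0],"fingers":0.4},{"dp":[0,0,1],"dr":[0,0,0],"fingers":0.4},{"dp":[0,0,1],"dr":[0,0,0],"fingers":0.4},{"dp":[0,0,0],"dr":[0,0,0],"fingers":0.4},{"dp":[0,0,0],"dr":[0,0,0],"fingers":0.4}]'

```text
time_s: 7.18
tool_pos: [0.4413, -0.137, -0.004]
tool_rot: [180.0, 0.0, 77.5]
force: [0.2, 1.1, 0.7]
grip_width: 0.0524
grasp_force: 0.0
```

At z=-4 mm there is still no contact, which confirms the offset. I'll continue down.

step_arm --moves '[{"dp":[0,0,2],"dr":[0,0,0],"fingers":0.4},{"dp":[0,0,2],"dr":[0,0,0],"fingers":0.4},{"dp":[0,0,1],"dr":[0,0,0],"fingers":0.4},{"dp":[0,0,0],"dr":[0,0,0],"fingers":0.4},{"dp":[0,0,0],"dr":[0,0,0],"fingers":0.4}]'

```text
time_s: 7.8
tool_pos: [0.4413, -0.137, -0.009]
tool_rot: [180.0, 0.0, 77.5]
force: [-0.1, -0.7, 0.2]
grip_width: 0.0521
grasp_force: 0.0
```

Run:
```python
from h import *
o,p,R=state();print(p)
s=env.read_camera("scene")[:,:,::-1]
cv2.imwrite("pics/s4.png",cv2.resize(s[210:310,180:310],(780,600),interpolation=cv2.INTER_CUBIC))
m=env.camera_model("scene")
h=R.apply([0,.026,0])
print((proj(m,[p+h,p-h,p+h+[0,0,.02],p-h+[0,0,.02]])-[180,210])*6)
```

```text
[ 0.44131225 -0.13703601 -0.00904193]
[[491.12064407 339.42625243]
 [362.58972687 415.11986883]
 [489.19256561 289.85909032]
 [358.78819596 364.7488761 ]]
```

View pics/s4.png

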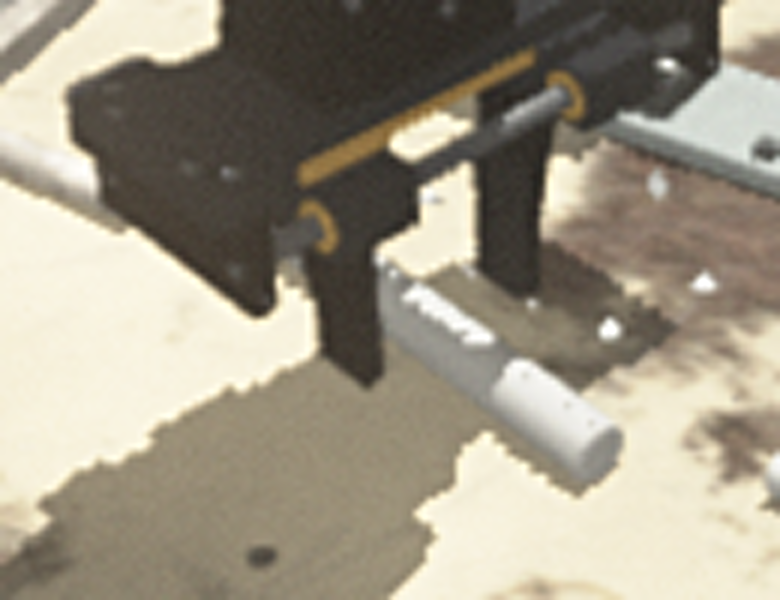

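The tips, at (370,385) and (520,298), straddle the pin and sit about 7 mm above the bench. I'll go 4 mm lower and grip.

step_arm --moves '[{"dp":[0,0,2],"dr":[0,0,0],"fingers":0.4},{"dp":[0,0,2],"dr":[0,0,0],"fingers":0.4},{"dp":[0,0,0],"dr":[0,0,0],"fingers":1},{"dp":[0,0,0],"dr":[0,0,0],"fingers":1},{"dp":[0,0,0],"dr":[0,0,0],"fingers":1}]' --squeeze 30

```text
time_s: 8.48
tool_pos: [0.4413, -0.137, -0.013]
tool_rot: [180.0, 0.0, 77.5]
force: [-0.4, -0.9, -0.5]
grip_width: 0.0304
grasp_force: 0.0
```

step_arm --moves '[{"dp":[0,0,0],"dr":[0,0,0],"fingers":1},{"dp":[0,0,0],"dr":[0,0,0],"fingers":1},{"dp":[0,0,0],"dr":[0,0,0],"fingers":1},{"dp":[0,0,0],"dr":[0,0,0],"fingers":1},{"dp":[0,0,0],"dr":[0,0,0],"fingers":1}]'

```text
time_s: 9.1
tool_pos: [0.4415, -0.1371, -0.013]
tool_rot: [180.0, 0.0, 77.5]
force: [0.4, 0.4, 0.1]
grip_width: 0.0178
grasp_force: 30.0
```

step_arm --moves '[{"dp":[0,0,-10],"dr":[0,0,0],"fingers":1},{"dp":[0,0,-25],"dr":[0,0,0],"fingers":1},{"dp":[0,0,-35],"dr":[0,0,0],"fingers":1},{"dp":[0,0,-30],"dr":[0,0,0],"fingers":1},{"dp":[0,0,0],"dr":[0,0,0],"fingers":1}]'

```text
time_s: 9.72
tool_pos: [0.4429, -0.1376, 0.0891]
tool_rot: [179.7, 0.1, 77.5]
force: [0.5, 0.0, -2.6]
grip_width: 0.0182
grasp_force: 30.0
```

Run:
```python
from h import *
o,p,R=state();print(p,o["grip_width"],o["grasp_force"],o["force"],o["wrist_torque"])
# pin seen by wrist: bright mask around predicted axis
m=env.camera_model("wrist");a=env.read_camera("wrist")
cv2.imwrite("pics/w5.png",a[:,:,::-1])
print(proj(m,[p+R.apply([x,0,-.023]) for x in(-.075,0,.075)]).round(1).tolist())
M=np.array([.592,-.1145]);y=np.radians(91.87);d=np.array([np.cos(y),np.sin(y)])
print(np.r_[M-.084*d])
plan([*(M-.084*d),p[2]],91.87,5)
```

```text
[ 0.44289002 -0.13755936  0.0891348 ] 0.018211959186969412 29.995999932289124 [ 0.51976486  0.02680708 -2.63314145] [-0.04488379 -0.02620884  0.0177376 ]
[[280.2, 364.7], [280.4, 260.0], [280.6, 124.8]]
[ 0.59474108 -0.19845526]
[-5.3, 32.6, -0.3] [0.0, 0.0, -0.05]
[-6.9, 32.3, -0.3] [0.0, 0.0, -0.05]
[-8.5, 31.9, -0.3] [0.0, 0.0, -0.05]
[-10.1, 31.4, -0.3] [0.0, 0.0, -0.05]
[-11.7, 30.9, -0.3] [0.0, 0.0, -0.05]
```

View pics/w5.png

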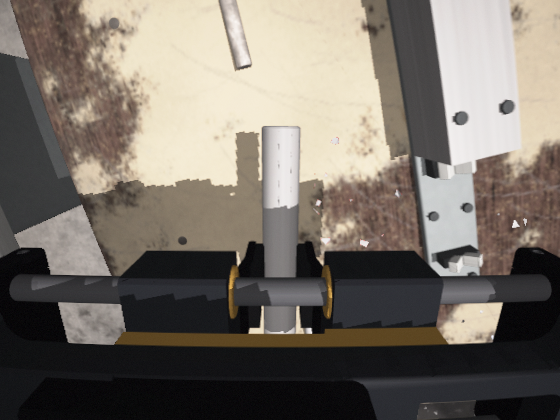

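The pin is held straight; its far end is at (281,127) and matches the prediction. Moving over the cradles.

step_arm --moves '[{"dp":[-5.3,32.6,0],"dr":[0,0,-0.05],"fingers":1},{"dp":[-6.9,32.3,0],"dr":[0,0,-0.05],"fingers":1},{"dp":[-8.5,31.9,0],"dr":[0,0,-0.05],"fingers":1},{"dp":[-10.1,31.4,0],"dr":[0,0,-0.05],"fingers":1},{"dp":[-11.7,30.9,0],"dr":[0,0,-0.05],"fingers":1}]'

```text
time_s: 10.4
tool_pos: [0.594, -0.1981, 0.0842]
tool_rot: [-179.8, -0.1, 91.9]
force: [0.9, 1.2, -1.9]
grip_width: 0.018
grasp_force: 30.0
```

step_arm --moves '[{"dp":[0,0,10],"dr":[0,0,0],"fingers":1},{"dp":[0,0,10],"dr":[0,0,0],"fingers":1},{"dp":[0,0,10],"dr":[0,0,0],"fingers":1},{"dp":[0,0,5],"dr":[0,0,0],"fingers":1},{"dp":[0,0,0],"dr":[0,0,0],"fingers":1}]'

```text
time_s: 11.02
tool_pos: [0.594, -0.1981, 0.0516]
tool_rot: [-180.0, 0.0, 91.8]
force: [-0.2, 0.0, -2.0]
grip_width: 0.0176
grasp_force: 30.0
```

Run:
```python
from h import *
o,p,R=state();print(p,o["tool_rot"],o["grip_width"],o["force"])
a=env.read_camera("wrist")[:,:,::-1]
m=env.camera_model("wrist")
M=np.array([.592,-.1145,0]);y=np.radians(91.87);d=np.array([np.cos(y),np.sin(y),0]);n=np.array([d[1],-d[0],0]);Z=np.array([0,0,1.])
P=lambda X:((proj(m,X)-[180,60])*3.9).round().tolist()
print("pin end",P([p+R.apply([.075,0,-.023])]))
print("mouth top corners",P([M+.025*n+.07*Z,M-.025*n+.07*Z]),"bore mouth centre",P([M+.04*Z]))
cv2.imwrite("pics/w6.png",cv2.resize(a[60:210,180:380],(780,585),interpolation=cv2.INTER_CUBIC))
```

```text
[ 0.59402557 -0.1981251   0.05158507] [-1.79955147e+02  1.49138958e-03  9.17774597e+01] 0.017646925000090456 [-0.19306981  0.04905294 -1.96388033]
pin end [[388.0, 252.0]]
mouth top corners [[580.0, 186.0], [204.0, 186.0]] bore mouth centre [[392.0, 193.0]]
```

View pics/w6.png

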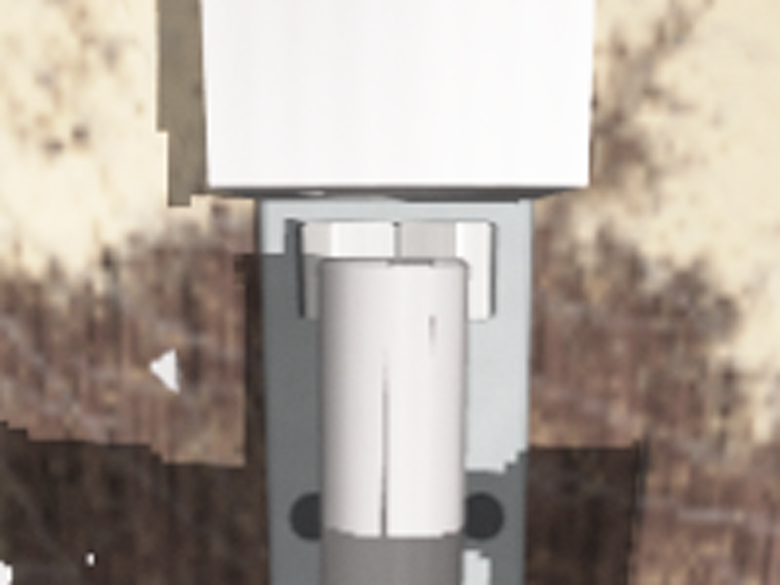

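The pin end is at (393,259). The V centre is at x≈398 and the mouth-edge middle at (399,187), so the pin is about 0.8 mm off. I'll correct that and lower into the cradles.

step_arm --moves '[{"dp":[0,0.8,10],"dr":[0,0,0],"fingers":1},{"dp":[0,0,10],"dr":[0,0,0],"fingers":1},{"dp":[0,0,8],"dr":[0,0,0],"fingers":1},{"dp":[0,0,4],"dr":[0,0,0],"fingers":1},{"dp":[0,0,0],"dr":[0,0,0],"fingers":1}]'

```text
time_s: 11.7
tool_pos: [0.5952, -0.1981, 0.0195]
tool_rot: [-180.0, -0.0, 91.8]
force: [0.1, -0.4, -2.4]
grip_width: 0.0177
grasp_force: 30.0
```

step_arm --moves '[{"dp":[0,0,1],"dr":[0,0,0],"fingers":1},{"dp":[0,0,0.5],"dr":[0,0,0],"fingers":1},{"dp":[0,0,0.5],"dr":[0,0,0],"fingers":1},{"dp":[0,0,0],"dr":[0,0,0],"fingers":1},{"dp":[0,0,0],"dr":[0,0,0],"fingers":1}]'

```text
time_s: 12.32
tool_pos: [0.5954, -0.1983, 0.018]
tool_rot: [180.0, 0.0, 91.8]
force: [0.4, 0.6, -2.2]
grip_width: 0.0177
grasp_force: 30.0
```

step_arm --moves '[{"dp":[0,0,0.5],"dr":[0,0,0],"fingers":1},{"dp":[0,0,0.5],"dr":[0,0,0],"fingers":1},{"dp":[0,0,0.5],"dr":[0,0,0],"fingers":1},{"dp":[0,0,0],"dr":[0,0,0],"fingers":1},{"dp":[0,0,0],"dr":[0,0,0],"fingers":1}]'

```text
time_s: 12.95
tool_pos: [0.5954, -0.1983, 0.0171]
tool_rot: [180.0, 0.0, 91.8]
force: [-2.7, 1.5, 5.0]
grip_width: 0.0178
grasp_force: 30.0
```

The pin is seated. I'll open to let it settle, regrip lightly and slide it into the bore.

step_arm --moves '[{"dp":[0,0,0],"dr":[0,0,0],"fingers":0.65},{"dp":[0,0,0],"dr":[0,0,0],"fingers":0.65},{"dp":[0,0,0],"dr":[0,0,0],"fingers":1},{"dp":[0,0,0],"dr":[0,0,0],"fingers":1},{"dp":[0,0,0],"dr":[0,0,0],"fingers":1}]' --squeeze 12

```text
time_s: 13.58
tool_pos: [0.5951, -0.1982, 0.0163]
tool_rot: [-180.0, -0.0, 91.8]
force: [-1.7, -0.4, 0.5]
grip_width: 0.0186
grasp_force: 12.0
```

step_arm --moves '[{"dp":[0,0,0],"dr":[0,0,0],"fingers":1},{"dp":[0,0,0],"dr":[0,0,0],"fingers":1},{"dp":[4,0,0],"dr":[0,0,0],"fingers":1},{"dp":[5,0,0],"dr":[0,0,0],"fingers":1},{"dp":[5,0,0],"dr":[0,0,0],"fingers":1}]'

```text
time_s: 14.2
tool_pos: [0.5946, -0.184, 0.0163]
tool_rot: [-180.0, 0.0, 91.8]
force: [-1.7, -2.1, 0.2]
grip_width: 0.0185
grasp_force: 12.0
```

step_arm --moves '[{"dp":[6,0,0],"dr":[0,0,0],"fingers":1},{"dp":[6,0,0],"dr":[0,0,0],"fingers":1},{"dp":[7,0,0],"dr":[0,0,0],"fingers":1},{"dp":[7,0,0],"dr":[0,0,0],"fingers":1},{"dp":[3,0,0],"dr":[0,0,0],"fingers":1}]'

```text
time_s: 14.82
tool_pos: [0.5939, -0.1547, 0.0165]
tool_rot: [-180.0, 0.0, 91.8]
force: [-2.9, -2.4, 0.8]
grip_width: 0.0186
grasp_force: 12.0
```

step_arm --moves '[{"dp":[0,0,0],"dr":[0,0,0],"fingers":0.5},{"dp":[0,0,0],"dr":[0,0,0],"fingers":0.5},{"dp":[0,0,0],"dr":[0,0,0],"fingers":0.5},{"dp":[0,0,0],"dr":[0,0,0],"fingers":0.5},{"dp":[0,0,0],"dr":[0,0,0],"fingers":0.5}]'

```text
time_s: 15.45
tool_pos: [0.5942, -0.1552, 0.0164]
tool_rot: [180.0, -0.0, 91.8]
force: [-0.5, 0.1, 0.2]
grip_width: 0.0434
grasp_force: 0.0
```

The pin is started about 33 mm deep. Next I rise, shut the fingers, go back beyond the outer end and descend to pushing height.

step_arm --moves '[{"dp":[0,0,-30],"dr":[0,0,0],"fingers":0.5},{"dp":[0,0,-30],"dr":[0,0,0],"fingers":1},{"dp":[-40,0,0],"dr":[0,0,0],"fingers":1},{"dp":[-40,0,0],"dr":[0,0,0],"fingers":1},{"dp":[-32,0,0],"dr":[0,0,0],"fingers":1}]'

```text
time_s: 16.08
tool_pos: [0.5973, -0.2694, 0.0765]
tool_rot: [180.0, 0.0, 91.7]
force: [0.6, -0.6, -0.3]
grip_width: 0.0112
grasp_force: 0.0
```

step_arm --moves '[{"dp":[0,0,0],"dr":[0,0,0],"fingers":1},{"dp":[0,0,0],"dr":[0,0,0],"fingers":1},{"dp":[0,0,25],"dr":[0,0,0],"fingers":1},{"dp":[0,0,20],"dr":[0,0,0],"fingers":1},{"dp":[0,0,0],"dr":[0,0,0],"fingers":1}]'

```text
time_s: 16.7
tool_pos: [0.596, -0.2654, 0.0292]
tool_rot: [-179.8, -0.1, 91.9]
force: [0.4, 0.4, -0.2]
grip_width: 0.0005
grasp_force: 0.0
```

Run:
```python
from h import *
o,p,R=state();print(p,o["tool_rot"],o["grip_width"])
M=np.array([.593,-.1145,0]);y=np.radians(91.87);d=np.array([np.cos(y),np.sin(y),0]);Z=np.array([0,0,1.])
m=env.camera_model("scene");s=env.read_camera("scene")[:,:,::-1]
P=lambda X:((proj(m,X)-[240,170])*5.5).round().tolist()
print("pin end est",P([M-.117*d+.04*Z]),"tcp, +17mm",P([p,p+.017*Z,p+.021*Z]))
cv2.imwrite("pics/s7.png",cv2.resize(s[170:275,240:380],(770,577),interpolation=cv2.INTER_CUBIC))
```

```text
[ 0.59601969 -0.26542271  0.02924916] [-1.79783051e+02 -1.26398790e-01  9.18667008e+01] 0.0004992856602549075
pin end est [[536.0, 317.0]] tcp, +17mm [[620.0, 374.0], [624.0, 334.0], [625.0, 325.0]]
```

View pics/s7.png

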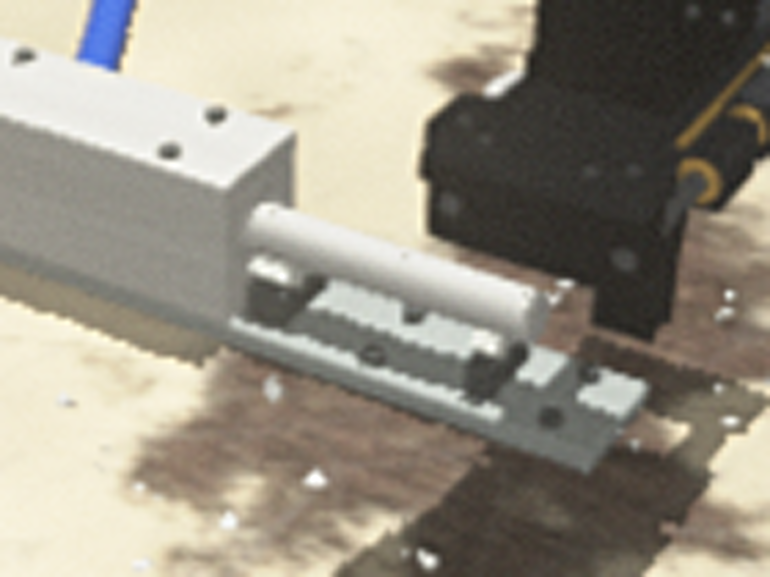

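The pin lies in both cradles with its end in the bore, its outer end at (535,312). The shut fingertips, at about (625,328), are roughly 19 mm above the reported TCP, at z≈0.048. I'll lower about 6.5 mm and push.

step_arm --moves '[{"dp":[0,1.5,3.5],"dr":[0,0,0],"fingers":1},{"dp":[0,0,3],"dr":[0,0,0],"fingers":1},{"dp":[5,0,0],"dr":[0,0,0],"fingers":1},{"dp":[5,0,0],"dr":[0,0,0],"fingers":1},{"dp":[0,0,0],"dr":[0,0,0],"fingers":1}]'

```text
time_s: 17.38
tool_pos: [0.599, -0.2562, 0.0252]
tool_rot: [180.0, -0.0, 91.8]
force: [0.4, 0.3, 0.5]
grip_width: 0.0005
grasp_force: 0.0
```

step_arm --moves '[{"dp":[3,-1,2],"dr":[0,0,0],"fingers":1},{"dp":[5,0,0],"dr":[0,0,0],"fingers":1},{"dp":[6,0,0],"dr":[0,0,0],"fingers":1},{"dp":[6,0,0],"dr":[0,0,0],"fingers":1},{"dp":[6,0,0],"dr":[0,0,0],"fingers":1}]'

```text
time_s: 18.0
tool_pos: [0.5969, -0.2314, 0.023]
tool_rot: [180.0, 0.0, 91.8]
force: [0.9, -1.8, -0.9]
grip_width: 0.0003
grasp_force: 0.8
```

step_arm --moves '[{"dp":[7,0,0],"dr":[0,0,0],"fingers":1},{"dp":[7,0,0],"dr":[0,0,0],"fingers":1},{"dp":[7,0,0],"dr":[0,0,0],"fingers":1},{"dp":[7,0,0],"dr":[0,0,0],"fingers":1},{"dp":[7,0,0],"dr":[0,0,0],"fingers":1}]'

```text
time_s: 18.62
tool_pos: [0.5959, -0.196, 0.0231]
tool_rot: [180.0, 0.0, 91.8]
force: [-0.9, -1.2, 1.1]
grip_width: 0.0003
grasp_force: 1.2
```

step_arm --moves '[{"dp":[7,0,0],"dr":[0,0,0],"fingers":1},{"dp":[7,0,0],"dr":[0,0,0],"fingers":1},{"dp":[7,0,0],"dr":[0,0,0],"fingers":1},{"dp":[7,0,0],"dr":[0,0,0],"fingers":1},{"dp":[6,0,0],"dr":[0,0,0],"fingers":1}]'

```text
time_s: 19.25
tool_pos: [0.5946, -0.1615, 0.0228]
tool_rot: [-180.0, -0.0, 91.8]
force: [0.5, -2.3, 0.9]
grip_width: 0.0003
grasp_force: 1.1
```

step_arm --moves '[{"dp":[4,0,0],"dr":[0,0,0],"fingers":1},{"dp":[4,0,0],"dr":[0,0,0],"fingers":1},{"dp":[4,0,0],"dr":[0,0,0],"fingers":1},{"dp":[3,0,0],"dr":[0,0,0],"fingers":1},{"dp":[3,0,0],"dr":[0,0,0],"fingers":1}]'

```text
time_s: 19.88
tool_pos: [0.5942, -0.144, 0.0229]
tool_rot: [-180.0, -0.0, 91.8]
force: [-1.3, -2.8, -0.5]
grip_width: 0.0007
grasp_force: 0.9
```

step_arm --moves '[{"dp":[2,0,0],"dr":[0,0,0],"fingers":1},{"dp":[2,0,0],"dr":[0,0,0],"fingers":1},{"dp":[1.5,0,0],"dr":[0,0,0],"fingers":1},{"dp":[1.5,0,0],"dr":[0,0,0],"fingers":1},{"dp":[1,0,0],"dr":[0,0,0],"fingers":1}]'

```text
time_s: 20.5
tool_pos: [0.5941, -0.1372, 0.023]
tool_rot: [180.0, 0.1, 91.8]
force: [0.0, -4.2, 0.7]
grip_width: 0.0005
grasp_force: 2.1
```

step_arm --moves '[{"dp":[1,0,0],"dr":[0,0,0],"fingers":1},{"dp":[1,0,0],"dr":[0,0,0],"fingers":1},{"dp":[1,0,0],"dr":[0,0,0],"fingers":1},{"dp":[0,0,0],"dr":[0,0,0],"fingers":1},{"dp":[0,0,0],"dr":[0,0,0],"fingers":1}]'

```text
time_s: 21.12
tool_pos: [0.594, -0.1365, 0.0231]
tool_rot: [180.0, 0.2, 91.7]
force: [-0.7, -8.2, -0.3]
grip_width: 0.0004
grasp_force: 3.8
```

The pin stopped at the predicted place and the force is rising. One firmer push will confirm it.

step_arm --moves '[{"dp":[2,0,0],"dr":[0,0,0],"fingers":1},{"dp":[2,0,0],"dr":[0,0,0],"fingers":1},{"dp":[1,0,0],"dr":[0,0,0],"fingers":1},{"dp":[0,0,0],"dr":[0,0,0],"fingers":1},{"dp":[0,0,0],"dr":[0,0,0],"fingers":1}]'

```text
time_s: 21.75
tool_pos: [0.5939, -0.1361, 0.0233]
tool_rot: [179.9, 0.5, 91.5]
force: [1.0, -14.4, 0.3]
grip_width: 0.0001
grasp_force: 9.6
```

step_arm --moves '[{"dp":[-10,0,0],"dr":[0,0,0],"fingers":1},{"dp":[-20,0,0],"dr":[0,0,0],"fingers":1},{"dp":[-30,0,0],"dr":[0,0,0],"fingers":1},{"dp":[-30,0,-20],"dr":[0,0,0],"fingers":1},{"dp":[-20,0,-40],"dr":[0,0,0],"fingers":1}]'

```text
time_s: 22.38
tool_pos: [0.5954, -0.2395, 0.0813]
tool_rot: [-179.8, -0.2, 91.7]
force: [1.4, -0.4, 0.8]
grip_width: 0.0006
grasp_force: 0.0
```

step_arm --moves '[{"dp":[-50,0,-30],"dr":[0,0,0],"fingers":1},{"dp":[-50,0,-10],"dr":[0,0,0],"fingers":1},{"dp":[-50,0,0],"dr":[0,0,0],"fingers":1},{"dp":[0,0,0],"dr":[0,0,0],"fingers":1},{"dp":[0,0,0],"dr":[0,0,0],"fingers":1}]'

```text
time_s: 23.0
tool_pos: [0.6019, -0.3871, 0.1222]
tool_rot: [-180.0, -0.1, 91.8]
force: [-0.7, 0.9, 0.2]
grip_width: 0.0004
grasp_force: 0.0
```

Run:
```python
from h import *
o,p,R=state();print(p,o["force"])
a=cv2.cvtColor(env.read_camera("top"),cv2.COLOR_RGB2GRAY).astype(int);b=cv2.imread("pics/top0.png",0).astype(int)
m=env.camera_model("top")
print("pin end if home / at 42mm out",proj(m,[[.5932,-.1265,.04],[.595,-.1565,.04]]).round(1).tolist())
for r in(208,211,214): print(r,"now",a[r,274:300].tolist(),"\n    was",b[r,274:300].tolist())
```

```text
[ 0.60193401 -0.38714607  0.12218456] [-0.71411692  0.93407372  0.21103298]
pin end if home / at 42mm out [[285.4, 211.5], [301.6, 210.6]]
208 now [206, 206, 206, 206, 172, 140, 144, 144, 145, 145, 142, 135, 137, 140, 141, 137, 148, 158, 157, 156, 155, 155, 156, 158, 158, 158] 
    was [197, 197, 197, 197, 163, 139, 149, 143, 136, 135, 135, 135, 135, 135, 134, 132, 142, 151, 150, 150, 149, 148, 149, 151, 151, 151]
211 now [201, 202, 202, 202, 188, 192, 204, 205, 206, 206, 197, 155, 131, 139, 139, 139, 149, 157, 156, 157, 156, 157, 156, 157, 157, 157] 
    was [192, 192, 193, 192, 178, 156, 148, 152, 143, 133, 133, 133, 133, 133, 133, 133, 143, 149, 149, 150, 150, 150, 149, 150, 151, 151]
214 now [199, 199, 199, 200, 185, 162, 153, 154, 153, 153, 146, 143, 158, 167, 167, 164, 158, 155, 156, 156, 155, 156, 157, 158, 159, 159] 
    was [191, 190, 190, 191, 176, 147, 140, 141, 151, 160, 160, 160, 159, 160, 159, 156, 150, 149, 149, 149, 149, 149, 150, 151, 151, 151]
```

The pin's outer end shows at column 285, exactly the predicted home position, and the robot is clear of everything.

```bash
python3 -c "
from cell import env
print(env.sign_off())"
```

```text
the job is handed in; nothing more can be done
None
```

The long pin is fully home: it stopped against the bottom of the bore with its outer end where a seated pin's should be. I moved the arm clear and handed the job in at about 23 s, but sign-off returned no verdict; the arm never touched the short pins.

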